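# Start the polishing unit with the hooked rod

### The job

Start up the polishing unit on the watchmaker's bench: first slide the dust gate on its front fully open. Then take the wooden-handled bent rod from its sloped rest, reach over the splash guard with it and pull the T-handled motor lever fully over towards the guard, touching the levers only with the rod and leaving the ball-ended brake lever as it is, and lay the rod back in its rest as you found it. Do not disturb the mallet, the jar or the cup.

Things in the scene. Friction and masses are not known exactly. Their poses are not given: they have to be found in the camera images.
- polisher: Fixed polishing unit: low grey cabinet, x -170 to +310, y -150 to +150 mm in its own frame, 50 mm high. Origin on the bench; x points roughly away from the robot, z up. Dust gate at x = -130 mm in front of the guard; two levers behind it, pivots at x = +70, y = +55 and -55 mm, which is which varies; then a motor with two wheels (from x = +195 mm, 146 mm high).
- guard_top (a point): Middle of the splash guard's top edge, 160 mm above the bench: a 6 mm upright aluminium sheet across the unit's full 300 mm width, at x = -20 mm in the unit's frame.
- dust_gate (a joint): Travel of the dust gate, a steel plate with an upright black tab that slides along the unit's +y axis: 0 shut, 0.09 m fully open. Stays where left; takes about 2 N plus a little drag.
- gate_tab (a point): Point in the middle of the dust gate's black tab: the tab is 50 mm (unit's x) x 16 mm (unit's y) and 50 mm high, this point 82 mm above the bench, 21 mm below the tab's top and 26 mm above the plate.
- motor_lever (a joint): Angle of the T-handled motor lever: 0 = leaning 0.5 rad away from the guard (unit's +x), 1.0 rad = fully over, leaning 0.5 rad towards the guard (unit's -x), at its stop. Stays where left; about 1.3 N at the bar moves it.
- motor_lever_top (a point): Centre of the T-lever's black cross bar, which lies along the unit's y axis: 64 mm long, 14 mm thick. It is 80 mm from the lever's pivot, which is at x = +70 mm in the unit's frame, 72 mm above the bench (so the bar's centre is 142 mm above the bench at either end of the swing, 152 mm upright).
- brake_lever (a joint): Angle of the ball-ended brake lever beside it, same pivot line, size and sense; starts near 0, to be left there.
- brake_lever_top (a point): Centre of the brake lever's 28 mm black ball, 80 mm from its pivot.
- rest_seat (a point): Seat of the handle's middle, 90 mm above the bench, on a fixed pale wooden cradle (base 170 x 90 mm). Level frame: z up, x the way the lying rod points (roughly to the robot's left); the rod slopes up along it at 40 degrees. Two forks 48 mm up and down the slope, 16 mm thick, 32 mm between 6 mm cheeks, leave 80 mm of handle free for fingers; a stop board closes the low end.
- rod_grip (a point): Middle of the bent rod's wooden handle (its centre of section). Handle 130 mm long (x) x 24 mm wide (y) x 26 mm deep (z). x axis: along the handle towards the bend; z axis: away from the hooked leg. From the handle a 10 mm steel shank runs on to x = 190 mm, then bends square to the leg, ending at z = -95 mm. About 0.16 kg.
- staking_block: Bystander, fixed: dark wooden block 130 x 100 x 28 mm with a 88 mm brass disc on it, 42 mm high in all. Origin under its centre.
- mallet: Bystander: pale wooden mallet, about 160 mm long, lying on the bench; origin on the bench under its head.
- oil_jar: Bystander: amber jar, 60 mm across, 75 mm high; origin under its centre.
- loupe_cup: Bystander: brass cup, 64 mm across the rim, 60 mm high; origin under its centre.
There are look-alikes about, which are no part of the job. What is shaped like the part that bears rest_seat but black or purple is not meant.

How it is judged (in metres and radians):
On the way, in this order (a step that is already met when the one before it is completed fails the run):
1. the dust gate is slid fully open (value of joint dust_gate above 0.08 m), for 0.2 s.
2. the rod is lifted clear of its rest (distance between rod_grip and rest_seat above 0.08 m), for 0.1 s.
3. the rod pulls the motor lever (contact force between rod and motor_lever above 0.3 N and value of joint motor_lever above 0.25 rad), for 0.05 s.
4. the motor lever is fully over (value of joint motor_lever above 0.88 rad), for 0.2 s.
At the end, for the whole second after the job is handed in: Dust gate past 80 of 90 mm; T-lever past 0.88 of 1.0 rad, towards the guard; brake lever under 0.2 rad; rod at rest in its rest: handle centre within 12 mm of the seat, sloping 34 to 46 degrees with the hooked end up, sideways axis within 0.12 rad of the rest's (value of joint dust_gate above 0.08 m and value of joint motor_lever above 0.88 rad and value of joint brake_lever below 0.2 rad and distance between rod_grip and rest_seat below 0.012 m and angle between the y axis of rod_grip and the y axis of rest_seat, either way round below 0.12 rad and angle between rod_grip's own z axis and vertical between 0.6 and 0.8 rad and linear speed of rod below 0.02 m/s); the robot touches nothing.
It fails at once if the brake lever is moved (value of joint brake_lever above 0.25 rad).
It fails at once if the robot itself touches a lever (contact force between any of the arm, the fingers and motor_lever above 0.5 N or contact force between any of the arm, the fingers and brake_lever above 0.5 N).
It fails at once if the mallet, jar or cup is disturbed (moved more than 30 mm) (distance of any of mallet, oil_jar, loupe_cup from where it was at the start of the episode above 0.03 m).
It also fails if it takes over 70 s, if anything falls off the work surface, if the arm or the gripper's body presses on something with over 40 N, if the wrist force passes 120 N, or if a joint passes its speed limit or range.

### The arm

A 6-joint arm with a two-finger parallel gripper is mounted at the origin on the work surface. World frame = base frame: x ahead of the robot, y to its left, z up, the work surface at z = 0. Lengths are in mm, angles in degrees, forces in N, time in s.
With the tool pointing down it reaches from about 350 to 850 mm from the base axis. Payload 8.1 kg.
Tool frame: the origin (TCP) lies at the very end of the fingers, on their centre line; the grasp point (between the pads) lies 19 mm behind it; z points along the fingers, y is the line along which they close (so a half turn about z gives the same grasp; the last joint's range is limited). The gripper opens to 85 mm and grips with 20 to 120 N. Pads are 22 mm wide; open, the fingers measure 114 mm over their backs; the gripper's body (76 mm by 85 mm) begins 54 mm behind the grasp point. The pads swing forward as they close: fully open they stand 13 mm farther back than shut.
Start: joints at [70.795, 7.471, 85.268, -0, 87.261, -4.893], TCP at [148.304, 581.387, 231.292] pointing down, gripper open.
Joint ranges: [-169.43, 169.43], [-51.17, 129.36], [1.28, 143.12], [-76.62, 256.62], [0, 156.53], [-152.29, 152.29]. Speed limits (degrees/s): [136.94, 136.94, 159.86, 180, 180, 180].

### API

Orientations are given as [roll, pitch, yaw] about the fixed x, y, z axes, in that order (R = Rz(yaw) Ry(pitch) Rx(roll)).
In Python, from bench import sense, eyes, job, models gives the robot as it stands. The module is installed in compiled form; this text tells all that it offers.
- The arm moves only by the tool apply_moves, never from a script. Its argument "rows" is a list of rows, each a list of 6 numbers: the shift along the tool's x, y, z in mm, then the turn, a rotation vector about the tool's x, y, z in rad. In form: [[dx, dy, dz, rx, ry, rz], ...]. A call has exactly 5 rows; each row shifts and turns the commanded pose from where the row before left it, along the tool's axes as they then stand; what a row does not reach is not made up. A row lasts 1/8 s, in which the tool goes at most 62.5 mm and 10.7 degrees, less where a joint would pass 70% of its speed; a pose out of reach is approached as far as the arm can. A call is refused whole if a number of a shift passes 62.5 or a number of a turn 0.188, either way. A call with a gripper value outside its range is refused whole. "fingers" is the finger opening in mm, from 0 to 85.4, set as the call begins (left out, the last holds). The fingers move at their own pace and stop on an object; "grip_force" is the grip in N (left out, the last holds). Time passes only in rows, so rows that do not move let the fingers close, or fill a call up. It gives the time, the measured TCP pose, the force, the opening and the grip force at its end, in the units of the state.
- sense(): the state, without advancing time (a new reading comes with each control period).
- eyes.snapshot(name): name is "scene" or "top"; returns (picture, depth): 420x560x3 uint8, red, green, blue; 420x560 float32, mm along the optical axis (not along the pixel's ray), 0 where there is no reading.
- eyes.get_calibration(name): a dict with "intrinsics" (3x3 intrinsics, pixels), "R" (3x3) and "t" (3): a world point X has camera coordinates R X + t. Camera axes: x right, y down, z forward; pixel columns grow to the right and rows downward; lengths in mm; the calibration is good to about 2 mm. A picture is of the moment at which its call begins. get_calibration takes no time and is no camera call.
- job.hand_in(): hands the job in; it is judged then, once.
Trained networks look in the newest picture that a camera, given by its name, has taken for a name from the list of things; names that differ only in an ending like _2 or _b are one class to them, and where a whole thing is asked for, a point or a joint stands for the part that bears it (a point fixed in the world has none). Each returns a list of dicts, best first, with "confidence" (0 to 1); they miss things now and then, are a little off and sometimes report something else, mostly with a low value. They report only what shows in the picture. A call takes as long as a camera call. They do not tell look-alikes from the thing itself.
- models.boxes_of(name, camera): "xyz" ([x, y, z] in mm, in world coordinates, good to about 4 mm: the middle of the surface that is visible of it).
- models.cut_out(name, camera): "pixels" (420x560 bool, what is visible of it).
- models.place_of(name, camera): "xyz" ([x, y, z] in mm, in world coordinates, good to about 4 mm: a listed point, or the origin of a listed thing).
The state is a dict: "time": time; "joint_pos": joint angles; "qd": joint speeds; "joint_efforts": joint torques, N m; "tool_pos": TCP position; "tcp_rot": TCP orientation; "ft_force": force on the tool from outside, world axes, zero at the start; "wrist_torque": the same for the moment, N m; "finger_gap": finger opening in mm; "grip_force": force on a finger pad.
Only numpy, scipy, OpenCV 4.12 (cv2) and the standard library are available. Lean on these libraries where they do the work, as an engineer would, in place of code of your own. Each camera call takes 0.05 s, during which the arm holds its last target. There are 200 camera calls.

## Working session

There is one attempt and no reset: what is moved stays moved. The work goes in short steps, Python scripts to look and compute and a tool call to move; the robot and the scene stay as the last step left them, time stands still between calls to the robot, and variables do not carry over. Pictures are saved under pics/ and viewed, at most 10 in all, crops included, and the job is handed in when it is done.

Besides the shell and the picture viewer there is one more tool, called after ">>>" by a JSON object that holds its "fn" and its "kwargs". apply_moves: Moves the arm, as the interface text tells. Its arguments: {"type":"object","properties":{"rows":{"type":"array"},"fingers":{"type":"number"},"grip_force":{"type":"number"}},"required":["rows"]}

```bash
mkdir -p pics; cat > h.py <<'E'
import numpy as np, cv2
from bench import sense, eyes, job, models
from scipy.spatial.transform import Rotation as Ro
def cloud(cam,d):
    c=eyes.get_calibration(cam);K=np.array(c["intrinsics"]);R=np.array(c["R"]);t=np.array(c["t"])
    v,u=np.mgrid[:420,:560]
    P=np.stack([(u-K[0,2])/K[0,0]*d,(v-K[1,2])/K[1,1]*d,d],-1)-t
    return P@R
def proj(cam,X):
    c=eyes.get_calibration(cam);K=np.array(c["intrinsics"]);p=K@(np.array(c["R"])@np.array(X)+np.array(c["t"]));return (p[:2]/p[2]).round()
def rot(s): return Ro.from_euler('xyz',s["tcp_rot"],degrees=True)
E
python3 - <<'E'
from h import *
s=sense();print(s)
ims=[]
for c in("scene","top"):
    p,d=eyes.snapshot(c);np.savez(f"{c}.npz",p=p,d=d)
    cv2.imwrite(f"pics/{c}0.png",cv2.resize(p[:,:,::-1],(784,588)))
    for n in("guard_top","gate_tab","motor_lever_top","brake_lever_top","rest_seat","rod_grip","polisher","staking_block","mallet","oil_jar","loupe_cup"):
        print(c,n,[(np.round(r["xyz"]).tolist(),round(r["confidence"],2),proj(c,r["xyz"]).tolist()) for r in models.place_of(n,c)][:4])
E
```

```text
{'time': 0.0, 'joint_pos': array([ 7.07940158e+01,  7.51610446e+00,  8.53313996e+01,  8.51128350e-04,
        8.72611591e+01, -4.89347158e+00]), 'qd': array([-0.05557496,  0.04562977, -0.09097305,  0.11910287, -0.10706431,
       -0.11148625]), 'joint_efforts': array([-2.43262721e-04, -5.69397354e+01, -5.00547874e+01, -3.47461182e-04,
        1.45920928e-02, -9.57795123e-06]), 'tool_pos': array([148.11737207, 580.84813917, 230.2137259 ]), 'tcp_rot': array([-1.79891805e+02, -1.01163101e-02,  1.65687436e+02]), 'ft_force': array([0.4295058 , 0.30862159, 0.85022863]), 'wrist_torque': array([ 0.00806761, -0.10375059,  0.05677607]), 'grip_force': 0.0, 'finger_gap': 85.33041583677465}
scene guard_top [([613.0, -23.0, 160.0], 0.6, [235.0, 224.0])]
scene gate_tab [([500.0, -42.0, 81.0], 0.69, [237.0, 206.0])]
scene motor_lever_top [([739.0, 21.0, 144.0], 0.52, [244.0, 267.0]), ([466.0, -371.0, -0.0], 0.4, [143.0, 200.0])]
scene brake_lever_top [([732.0, -90.0, 143.0], 0.6, [205.0, 261.0])]
scene rest_seat [([481.0, 362.0, 92.0], 0.86, [367.0, 212.0]), ([372.0, 674.0, 91.0], 0.69, [466.0, 194.
[... 688 characters left out ...]
61, [437.0, 200.0]), ([742.0, 19.0, 144.0], 0.45, [319.0, 146.0])]
top brake_lever_top [([733.0, -93.0, 144.0], 0.41, [359.0, 150.0])]
top rest_seat [([670.0, 393.0, 91.0], 0.98, [192.0, 174.0]), ([367.0, 671.0, 90.0], 0.85, [96.0, 276.0]), ([483.0, 368.0, 91.0], 0.56, [199.0, 237.0])]
top rod_grip [([483.0, 359.0, 91.0], 0.7, [202.0, 237.0])]
top polisher [([634.0, -27.0, -5.0], 0.81, [330.0, 191.0])]
top staking_block [([470.0, -371.0, -0.0], 0.83, [439.0, 243.0]), ([731.0, -89.0, 143.0], 0.53, [357.0, 150.0])]
top mallet []
top oil_jar [([608.0, -368.0, -2.0], 0.74, [437.0, 199.0])]
top loupe_cup [([348.0, -383.0, -2.0], 0.92, [443.0, 282.0]), ([635.0, -30.0, -4.0], 0.73, [331.0, 191.0])]
```

View pics/scene0.png

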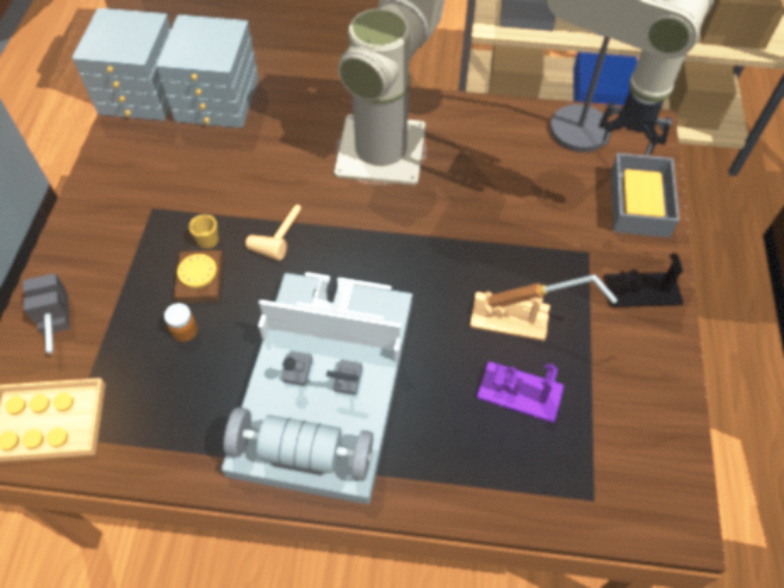

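View pics/top0.png

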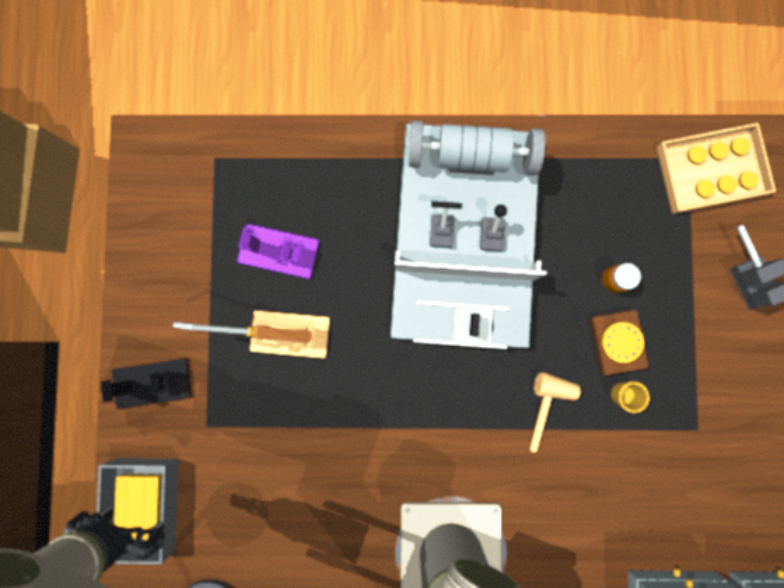

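The scene view shows three rest-shaped candidates: pale (367,212), purple (376,269) and black (466,194). The pale one carries the rod and is neither black nor purple, so it is the one meant. The T-lever is the left one at top (319,146); the ball lever is at (359,150). Next I'll refine the poses and confirm in one crop.

```bash
python3 - <<'E'
from h import *
for c in("scene","top"):
    z=np.load(c+".npz");P=cloud(c,z["d"]);p=z["p"].astype(int)
    m=(z["d"]>0)&(P[...,2]>152)&(P[...,2]<170)&(P[...,0]>570)&(P[...,0]<660)&(abs(P[...,1]+25)<200)
    Q=P[m]; l=cv2.fitLine(Q[:,:2].astype(np.float32),cv2.DIST_HUBER,0,.01,.01).ravel()
    print(c,"guard",len(Q),Q.mean(0).round(1),"yaw",np.degrees(np.arctan2(-l[0]*np.sign(l[1]),abs(l[1]))).round(2),"yrange",np.percentile(Q[:,1],[0,2,98,100]).round(), np.median(Q[:,2]))
    # tab: dark pixels
    m=(z["d"]>0)&(p.max(-1)<70)&(P[...,2]>60)&(P[...,2]<110)&(abs(P[...,0]-502)<50)&(abs(P[...,1]+42)<50)
    Q=P[m];print("tab",len(Q),Q.min(0).round(),Q.max(0).round()); T=Q[Q[:,2]>98]; print("tab top",len(T),T.mean(0).round(1) if len(T) else 0)
    # rod
    r=models.cut_out("rod_grip",c)
    # fresh snapshot is same state
    for k in r[:2]:
        M=k["pixels"]&(z["d"]>0);Q=P[M];Q=Q[Q[:,2]>20];
        if len(Q)<20: continue
        hue=cv2.cvtColor(z["p"],cv2.COLOR_RGB2HSV)[M&(P[...,2]>20)]
        H=Q[hue[:,1]>120]
        for nm,q in(("all",Q),("handle",H)):
            if len(q)<10: continue
            l=cv2.fitLine(q.astype(np.float32),cv2.DIST_HUBER,0,.01,.01).ravel();v=l[:3]*np.sign(l[1])
            print("rod",nm,round(k["confidence"],2),len(q),q.mean(0).round(1),q.min(0).round(),q.max(0).round(),"az",np.degrees(np.arctan2(v[1],v[0])).round(1),"el",np.degrees(np.arcsin(v[2])).round(1))
    # cradle base: az by minAreaRect of low pale points
    if c=="top":
        hsv=cv2.cvtColor(z["p"],cv2.COLOR_RGB2HSV)
        m=(z["d"]>0)&(P[...,2]>6)&(P[...,2]<45)&(abs(P[...,0]-480)<90)&(abs(P[...,1]-365)<130)&(hsv[...,2]>90)
        print("base",m.sum(),cv2.minAreaRect(P[m][:,:2].astype(np.float32)))
z=np.load("top.npz")["p"];q=np.load("scene.npz")["p"]
a=cv2.resize(z[200:275,115:245,::-1],(780,450)[0:2]);cv2.imwrite("pics/crop1.png",np.vstack([cv2.resize(z[205:270,115:245,::-1],(580,290)),cv2.resize(q[180:245,320:450,::-1],(580,290))]))
E
```

```text
scene guard 345 [613.  -22.5 160. ] yaw -3.91 yrange [-174. -167.  118.  123.] 160.05069172009212Traceback (most recent call last):
  File "<stdin>", line 9, in <module>
    return umr_minimum(a, axis, None, out, keepdims, initial, where)
ValueError: zero-size array to reduction operation minimum which has no identity
```

```bash
python3 - <<'E'
from h import *
for c in("scene","top"):
    z=np.load(c+".npz");P=cloud(c,z["d"]);p=z["p"].astype(int)
    if c=="top":
        m=(z["d"]>0)&(P[...,2]>152)&(P[...,2]<170)&(P[...,0]>570)&(P[...,0]<660)&(abs(P[...,1]+25)<200)
        Q=P[m]; l=cv2.fitLine(Q[:,:2].astype(np.float32),cv2.DIST_HUBER,0,.01,.01).ravel()
        print(c,"guard",len(Q),Q.mean(0).round(1),"yaw",np.degrees(np.arctan2(-l[0]*np.sign(l[1]),abs(l[1]))).round(2),np.percentile(Q[:,1],[0,2,98,100]).round())
    m=(z["d"]>0)&(P[...,2]>75)&(P[...,2]<115)&(abs(P[...,0]-502)<45)&(abs(P[...,1]+42)<45)
    Q=P[m]
    if len(Q): print("tab",len(Q),Q.min(0).round(),Q.max(0).round()); T=Q[Q[:,2]>98]; print("tab top",len(T),T.mean(0).round(1))
    for k in models.cut_out("rod_grip",c)[:2]:
        M=k["pixels"]&(z["d"]>0)&(P[...,2]>20);Q=P[M]
        if len(Q)<20: continue
        H=Q[cv2.cvtColor(z["p"],cv2.COLOR_RGB2HSV)[M][:,1]>120]
        for nm,q in(("all",Q),("handle",H)):
            if len(q)<10: continue
            l=cv2.fitLine(q.astype(np.float32),cv2.DIST_HUBER,0,.01,.01).ravel();v=l[:3]*np.sign(l[1])
            print(c,"rod",nm,round(k["confidence"],2),len(q),q.mean(0).round(1),q.min(0).round(),q.max(0).round(),"az",np.degrees(np.arctan2(v[1],v[0])).round(1),"el",np.degrees(np.arcsin(v[2])).round(1))
    if c=="top":
        hsv=cv2.cvtColor(z["p"],cv2.COLOR_RGB2HSV)
        m=(z["d"]>0)&(P[...,2]>6)&(P[...,2]<45)&(abs(P[...,0]-480)<90)&(abs(P[...,1]-365)<130)&(hsv[...,2]>90)
        print("base",m.sum(),cv2.minAreaRect(P[m][:,:2].astype(np.float32)))
z=np.load("top.npz")["p"];q=np.load("scene.npz")["p"]
cv2.imwrite("pics/crop1.png",np.vstack([cv2.resize(z[205:270,115:245,::-1],(580,290)),cv2.resize(q[180:245,320:450,::-1],(580,290))]))
E
```

```text
tab 116 [475. -52.  75.] [528. -33. 113.]
tab top 78 [502.8 -42.  106.7]
scene rod all 0.95 595 [486.5 406.4 129.1] [461. 307.  47.] [503. 566. 223.] az 86.7 el 36.5
scene rod handle 0.95 377 [483.9 365.1 103.8] [461. 307.  47.] [500. 420. 150.] az 85.9 el 38.7
top guard 267 [611.6 -27.8 159.9] yaw -3.83 [-177. -170.  115.  121.]
tab 114 [477. -51.  75.] [524. -35. 111.]
tab top 96 [499.3 -43.6 105. ]
top rod all 0.96 441 [481.3 393.6 126.9] [462. 305.  43.] [498. 556. 219.] az 85.3 el 36.8
top rod handle 0.96 323 [478.4 359.3 104.2] [462. 305.  43.] [491. 419. 148.] az 85.0 el 39.0
base 1029 ((478.8134765625, 379.0263366699219), (204.55108642578125, 91.8268814086914), 85.15288543701172)
```

View pics/crop1.png

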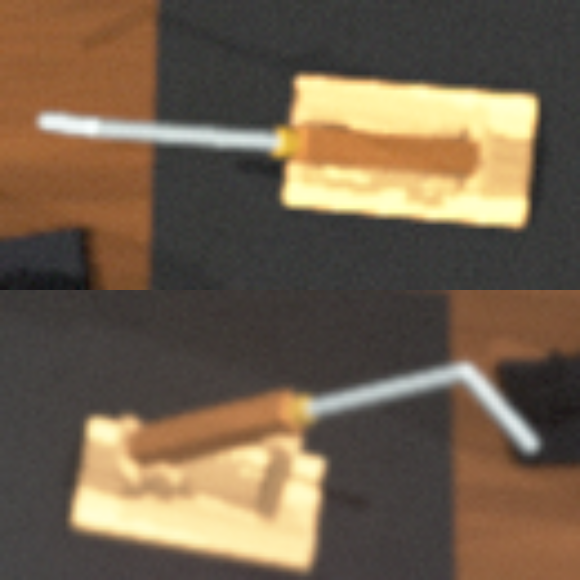

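The crop confirms it: a pale cradle holding the wooden handle, with the shank rising to the left and the leg hanging down. Gate first.

```bash
cat >> h.py <<'E'
def RR(yaw,pit=0): return Ro.from_euler('xyz',[180,pit,yaw],degrees=True)
def plan(wps,start=None):
    """wps: list of (pos, R, nrows); prints rounded rows in fives"""
    s=sense();p=np.array(s["tool_pos"]);R=rot(s)
    if start: p,R=start
    rows=[]
    for tp,tR,n in wps:
        tp=np.array(tp,float)
        for i in range(n):
            k=n-i
            d=np.round(R.inv().apply((tp-p)/k),1 if k==1 else 0)
            w=np.round((R.inv()*tR).as_rotvec()/k,3)
            if abs(d).max()>62 or abs(w).max()>.186: print("TOO BIG",d,w)
            rows.append([float(x)+0 for x in (*d,*w)]);p=p+R.apply(d);R=R*Ro.from_rotvec(w)
    while len(rows)%5: rows.append([0.]*6)
    for i in range(0,len(rows),5): print(str(rows[i:i+5]).replace(".0,",",").replace(".0]","]"))
    return p,R
E
python3 - <<'E'
from h import *
R=RR(86.1)
plan([((498,-87.5,231),R,16),((498,-87.5,76),R,4)])
E
```

```text
[[-32, -35, 0, 0, 0, 0.087], [-34, -32, 0, 0, 0, 0.087], [-37, -29, 0, 0, 0, 0.087], [-40, -26, 0, 0, 0, 0.087], [-42, -22, 0, 0, 0, 0.087]]
[[-43, -19, 0, 0, 0, 0.087], [-45, -15, 0, 0, 0, 0.087], [-46, -11, 0, 0, 0, 0.087], [-47, -7, 0, 0, 0, 0.087], [-47, -3, 0, 0, 0, 0.087]]
[[-47, 2, 0, 0, 0, 0.087], [-47, 6, 0, 0, 0, 0.086], [-46, 9, 0, 0, 0, 0.087], [-45, 14, 0, 0, 0, 0.086], [-44, 17, 0, 0, 0, 0.087]]
[[-41.7, 20.9, 0.3, 0, 0, 0.086], [0, 0, 39, 0, 0, 0], [0, 0, 39, 0, 0, 0], [0, 0, 38, 0, 0, 0], [0, 0, 39, 0, 0, 0]]
```

>>> {"fn": "apply_moves", "kwargs": {"rows": [[-32,-35,0,0,0,0.087],[-34,-32,0,0,0,0.087],[-37,-29,0,0,0,0.087],[-40,-26,0,0,0,0.087],[-42,-22,0,0,0,0.087]], "fingers": 0, "grip_force": 40}}

```text
time: 1.92
tool_pos: [259.0, 371.1, 231.4]
tcp_rot: [180.0, 0.0, 140.6]
ft_force: [1.2, -0.2, 0.1]
finger_gap: 0.1
grip_force: 0.0
```

>>> {"fn": "apply_moves", "kwargs": {"rows": [[-43,-19,0,0,0,0.087],[-45,-15,0,0,0,0.087],[-46,-11,0,0,0,0.087],[-47,-7,0,0,0,0.087],[-47,-3,0,0,0,0.087]]}}

```text
time: 2.55
tool_pos: [367.2, 160.8, 231.6]
tcp_rot: [179.9, 0.0, 115.7]
ft_force: [0.8, -0.0, 0.7]
finger_gap: -0.2
grip_force: 0.0
```

>>> {"fn": "apply_moves", "kwargs": {"rows": [[-47,2,0,0,0,0.087],[-47,6,0,0,0,0.086],[-46,9,0,0,0,0.087],[-45,14,0,0,0,0.086],[-44,17,0,0,0,0.087]]}}

```text
time: 3.18
tool_pos: [477.0, -47.8, 231.5]
tcp_rot: [180.0, 0.0, 90.9]
ft_force: [0.6, -0.1, 0.9]
finger_gap: 0.0
grip_force: 0.0
```

>>> {"fn": "apply_moves", "kwargs": {"rows": [[-42,21,0,0,0,0.086],[0,0,0,0,0,0],[0,0,0,0,0,0],[0,0,0,0,0,0],[0,0,0,0,0,0]]}}

```text
time: 3.8
tool_pos: [498.0, -87.0, 231.5]
tcp_rot: [180.0, -0.0, 86.2]
ft_force: [0.4, -0.1, 0.5]
finger_gap: -0.1
grip_force: 0.0
```

>>> {"fn": "apply_moves", "kwargs": {"rows": [[0,0,40,0,0,0],[0,0,40,0,0,0],[0,0,40,0,0,0],[0,0,35,0,0,0],[0,0,0,0,0,0]]}}

```text
time: 4.42
tool_pos: [495.4, -86.6, 73.5]
tcp_rot: [-179.7, -0.1, 86.2]
ft_force: [0.1, -0.1, 0.6]
finger_gap: -0.2
grip_force: 0.0
```

>>> {"fn": "apply_moves", "kwargs": {"rows": [[15,0,0,0,0,0],[15,0,0,0,0,0],[15,0,0,0,0,0],[15,0,0,0,0,0],[15,0,0,0,0,0]]}}

```text
time: 5.05
tool_pos: [503.5, -11.9, 76.7]
tcp_rot: [180.0, 0.0, 86.1]
ft_force: [0.8, -2.1, 2.4]
finger_gap: -0.1
grip_force: 0.9
```

>>> {"fn": "apply_moves", "kwargs": {"rows": [[12,0,0,0,0,0],[12,0,0,0,0,0],[7,0,0,0,0,0],[4,0,0,0,0,0],[0,0,0,0,0,0]]}}

```text
time: 5.68
tool_pos: [504.6, 8.6, 76.5]
tcp_rot: [-179.9, 1.3, 85.9]
ft_force: [-9.1, -70.4, 6.8]
finger_gap: -0.2
grip_force: 35.8
```

```bash
python3 - <<'E'
from h import *
for c in("scene","top"):
    p,d=eyes.snapshot(c);P=cloud(c,d)
    print([(np.round(r["xyz"]).tolist(),round(r["confidence"],2)) for r in models.place_of("gate_tab",c)])
    u=np.array([.068,.998]);
    k=models.cut_out("gate_tab",c)
    if k:
        Q=P[k[0]["pixels"]&(d>0)&(P[...,2]>70)&(P[...,2]<112)];s=(Q[:,:2]-[501,-42.5])@u
        print(len(Q),Q.mean(0).round(),np.percentile(s,[5,50,95]).round(1))
E
```

```text
[([506.0, 26.0, 84.0], 0.64)]
113 [513.  29.  98.] [63.8 72.5 78.7]
[]
```

>>> {"fn": "apply_moves", "kwargs": {"rows": [[-12,0,0,0,0,0],[-10,0,0,0,0,0],[0,0,-50,0,0,0],[0,0,-50,0,0,0],[0,0,-50,0,0,0]]}}

```text
time: 6.6
tool_pos: [503.6, 1.0, 227.5]
tcp_rot: [-180.0, -0.1, 86.2]
ft_force: [1.6, -0.0, 0.1]
finger_gap: 0.1
grip_force: 0.0
```

>>> {"fn": "apply_moves", "kwargs": {"rows": [[-55,0,-10,0,0,0],[-55,0,0,0,0,0],[-50,0,0,0,0,0],[0,0,0,0,0,0],[0,0,0,0,0,0]]}}

```text
time: 7.22
tool_pos: [493.2, -158.7, 235.9]
tcp_rot: [-180.0, -0.1, 86.1]
ft_force: [-0.2, -0.5, 0.1]
finger_gap: 0.2
grip_force: 0.0
```

```bash
python3 - <<'E'
from h import *
im=[]
for c in("scene","top"):
    p,d=eyes.snapshot(c);P=cloud(c,d)
    print([(np.round(r["xyz"]).tolist(),round(r["confidence"],2)) for r in models.place_of("gate_tab",c)])
    k=models.cut_out("gate_tab",c)
    if k:
        Q=P[k[0]["pixels"]&(d>0)&(P[...,2]>95)&(P[...,2]<112)];s=(Q[:,:2]-[501,-42.5])@np.array([.068,.998])
        print(len(Q),Q.mean(0).round(),np.percentile(s,[5,50,95]).round(1))
    z=np.load(c+".npz")["p"]
    u,v=proj(c,[505,0,60]).astype(int)
    im.append(np.hstack([cv2.resize(q[v-35:v+35,u-50:u+50,::-1],(400,280)) for q in(z,p)]))
cv2.imwrite("pics/gate.png",np.vstack(im))
E
```

```text
[([506.0, 28.0, 82.0], 0.6), ([605.0, -377.0, 1.0], 0.43)]
79 [508.  28. 106.] [63.8 70.9 78. ]
[([509.0, 30.0, 81.0], 0.81), ([607.0, -369.0, -1.0], 0.68)]
95 [505.  26. 105.] [61.6 68.8 75.9]
```

View pics/gate.png

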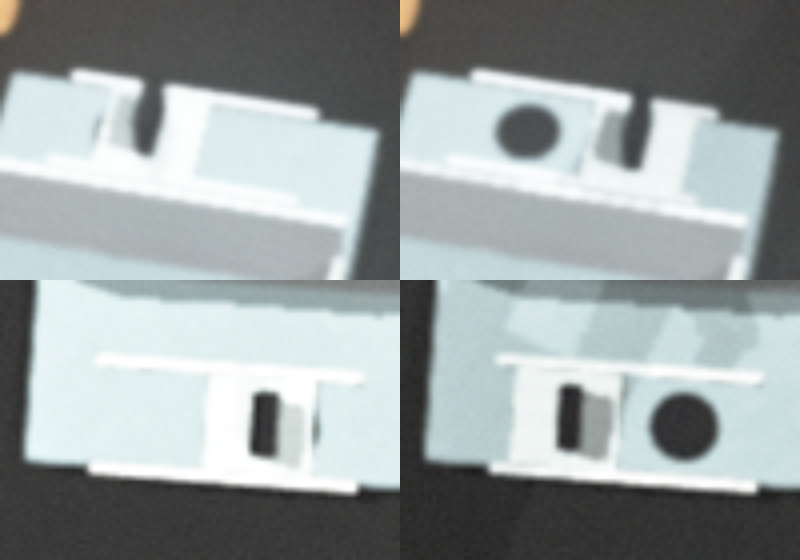

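The port is fully uncovered and the gate is against its stop; it had started partly open. Next, the rod.

```bash
python3 - <<'E'
from h import *
R=RR(85.3,-40);z=R.apply([0,0,1]);c=np.array([480.5,363.5,90]);print(z)
plan([(c-(130-19)*z,R,10),(c-(60-19)*z,R,5),(c+19*z,R,5)])
E
```

```text
[ 0.05266906  0.64062616 -0.76604444]
[[45, -5, 6, -0.001, 0.07, 0.002], [44, -5, 9, 0, 0.07, 0.001], [44, -5, 12, -0.001, 0.07, 0.002], [43, -5, 15, 0, 0.07, 0.001], [41, -5, 18, -0.001, 0.07, 0.002]]
[[40, -5, 21, 0, 0.07, 0.001], [38, -5, 24, -0.001, 0.069, 0.002], [37, -6, 27, 0, 0.07, 0.001], [34, -5, 29, -0.001, 0.069, 0.002], [32.8, -6, 31.9, 0, 0.07, 0.001]]
[[0, 0, 14, 0, 0, 0], [0, 0, 14, 0, 0, 0], [0, 0, 14, 0, 0, 0], [0, 0, 14, 0, 0, 0], [0, 0.1, 14, 0, 0, 0]]
[[0, 0, 12, 0, 0, 0], [0, 0, 12, 0, 0, 0], [0, 0, 12, 0, 0, 0], [0, 0, 12, 0, 0, 0], [0, 0, 12, 0, 0, 0]]
```

>>> {"fn": "apply_moves", "kwargs": {"rows": [[45,-5,6,0,0.07,0.001],[44,-5,9,0,0.07,0.002],[44,-5,12,0,0.07,0.001],[43,-5,15,0,0.07,0.002],[41,-5,18,-0.001,0.07,0.001]], "fingers": 70, "grip_force": 60}}

```text
time: 8.15
tool_pos: [484.0, 67.8, 207.1]
tcp_rot: [180.0, -20.2, 85.7]
ft_force: [0.8, -0.6, 0.5]
finger_gap: 69.8
grip_force: 0.0
```

>>> {"fn": "apply_moves", "kwargs": {"rows": [[40,-5,21,0,0.07,0.001],[38,-5,24,-0.001,0.069,0.002],[37,-6,27,0,0.07,0.001],[34,-5,29,-0.001,0.069,0.002],[33,-6,32,0,0.07,0.001]]}}

```text
time: 8.78
tool_pos: [474.4, 293.3, 175.2]
tcp_rot: [-179.9, -40.1, 85.2]
ft_force: [0.0, -0.6, -0.3]
finger_gap: 70.0
grip_force: 0.0
```

>>> {"fn": "apply_moves", "kwargs": {"rows": [[0,0,14,0,0,0],[0,0,14,0,0,0],[0,0,14,0,0,0],[0,0,14,0,0,0],[0,0,14,0,0,0]]}}

```text
time: 9.4
tool_pos: [478.6, 336.7, 120.8]
tcp_rot: [-179.9, -40.0, 85.2]
ft_force: [-0.6, 0.1, 0.5]
finger_gap: 70.0
grip_force: 0.0
```

```bash
python3 - <<'E'
from h import *
s=sense();print(s["tool_pos"],s["tcp_rot"],s["ft_force"],s["finger_gap"])
im=[]
for c in("scene","top"):
    p,d=eyes.snapshot(c)
    print([(np.round(r["xyz"]).tolist(),round(r["confidence"],2)) for r in models.place_of("rod_grip",c)])
    u,v=proj(c,[480,365,110]).astype(int)
    im.append(cv2.resize(p[v-45:v+45,u-60:u+60,::-1],(390,292)))
cv2.imwrite("pics/pre.png",np.hstack(im))
R=RR(85.3,-40);z=R.apply([0,0,1]);c=np.array([480.5,363.5,90])
plan([(c+19*z,R,5)])
E
```

```text
[478.57249269 336.74619075 120.82730473] [-179.866687    -39.98462719   85.17947355] [-0.63081308  0.14057762  0.45222731] 69.97315357655042
[([479.0, 367.0, 86.0], 0.64)]
[([479.0, 356.0, 91.0], 0.68)]
[[0, 0, 12, 0, 0, 0], [0, 0, 12, -0.001, 0, 0], [0, 0, 12, 0, 0, -0.001], [0, 0, 12, -0.001, 0, 0], [0.8, 0.4, 12.2, 0, 0, -0.001]]
```

View pics/pre.png

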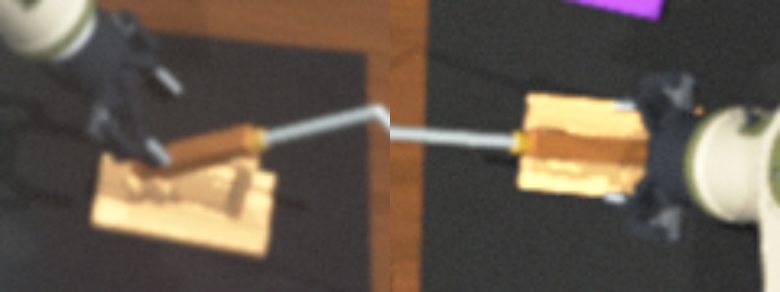

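Both views show the fingers straddling the handle, centred on it (mid-row about 150 in the right-hand half).

>>> {"fn": "apply_moves", "kwargs": {"rows": [[0,0,12,0,0,0],[0,0,12,0,0,0],[0,0,12,0,0,0],[0,0,12,0,0,0],[1,0,12,0,0,0]]}}

```text
time: 10.22
tool_pos: [481.2, 376.2, 75.2]
tcp_rot: [-179.8, -40.0, 85.2]
ft_force: [0.7, 0.3, -0.2]
finger_gap: 70.0
grip_force: 0.0
```

>>> {"fn": "apply_moves", "kwargs": {"rows": [[0,0,0,0,0,0],[0,0,0,0,0,0],[0,0,0,0,0,0],[0,0,0,0,0,0],[0,0,0,0,0,0]], "fingers": 10, "grip_force": 60}}

```text
time: 10.85
tool_pos: [481.8, 375.5, 76.6]
tcp_rot: [-179.9, -40.0, 85.2]
ft_force: [-1.4, -3.0, 3.8]
finger_gap: 22.9
grip_force: 59.2
```

```bash
python3 - <<'E'
from h import *
s=sense();R0=rot(s);p0=s["tool_pos"];z=R0.apply([0,0,1])
plan([(p0-130*z,R0,5),((440,220,300),RR(40,-20),10),((420,50,290),RR(-3.9),10)])
E
```

```text
[[0, 0, -26, 0, 0, 0], [0, 0, -26, 0, 0, 0], [0, 0, -26, 0, 0, 0], [0, 0, -26, 0, 0, 0], [0, 0, -26, 0, 0, 0]]
[[2, -3, -14, -0.04, -0.033, 0.069], [2, -2, -14, -0.04, -0.033, 0.069], [1, -2, -15, -0.04, -0.033, 0.069], [0, -1, -15, -0.04, -0.033, 0.069], [0, -1, -15, -0.04, -0.033, 0.068]]
[[-1, 0, -15, -0.04, -0.033, 0.069], [-1, 0, -15, -0.04, -0.033, 0.068], [-2, 1, -14, -0.039, -0.033, 0.069], [-2, 2, -14, -0.04, -0.033, 0.068], [-2.5, 2.2, -14.8, -0.039, -0.033, 0.069]]
[[-12, 12, -3, -0.013, -0.033, 0.076], [-11, 13, -3, -0.013, -0.033, 0.076], [-10, 13, -2, -0.014, -0.033, 0.076], [-9, 14, -2, -0.013, -0.033, 0.076], [-8, 15, -1, -0.014, -0.033, 0.076]]
[[-7, 16, -1, -0.014, -0.033, 0.076], [-6, 16, 0, -0.013, -0.033, 0.076], [-5, 17, 0, -0.014, -0.034, 0.075], [-4, 17, 0, -0.013, -0.033, 0.076], [-2.6, 16.6, 0.9, -0.014, -0.034, 0.075]]
```

>>> {"fn": "apply_moves", "kwargs": {"rows": [[0,0,-10,0,0,0],[0,0,-30,0,0,0],[0,0,-30,0,0,0],[0,0,-30,0,0,0],[0,0,-30,0,0,0]]}}

```text
time: 11.48
tool_pos: [474.2, 291.2, 176.3]
tcp_rot: [-179.8, -39.9, 85.2]
ft_force: [-0.2, -0.1, -0.3]
finger_gap: 23.6
grip_force: 61.1
```

>>> {"fn": "apply_moves", "kwargs": {"rows": [[2,-3,-14,-0.04,-0.033,0.069],[2,-2,-14,-0.04,-0.033,0.069],[1,-2,-15,-0.04,-0.033,0.069],[0,-1,-15,-0.04,-0.033,0.069],[0,-1,-15,-0.04,-0.033,0.068]]}}

```text
time: 12.1
tool_pos: [457.3, 255.2, 238.1]
tcp_rot: [-177.6, -29.8, 61.2]
ft_force: [-0.0, 0.2, -2.1]
finger_gap: 23.1
grip_force: 61.2
```

>>> {"fn": "apply_moves", "kwargs": {"rows": [[-1,0,-15,-0.04,-0.033,0.069],[-1,0,-15,-0.04,-0.033,0.068],[-2,1,-14,-0.04,-0.033,0.069],[-2,2,-14,-0.04,-0.033,0.068],[-2,2,-15,-0.04,-0.033,0.069]]}}

```text
time: 12.72
tool_pos: [439.3, 219.6, 300.1]
tcp_rot: [179.9, -19.9, 39.8]
ft_force: [0.4, -0.1, -1.3]
finger_gap: 22.9
grip_force: 61.2
```

>>> {"fn": "apply_moves", "kwargs": {"rows": [[-12,12,-3,-0.013,-0.033,0.076],[-11,13,-3,-0.013,-0.033,0.076],[-10,13,-2,-0.014,-0.033,0.076],[-9,14,-2,-0.013,-0.033,0.076],[-8,15,-1,-0.014,-0.033,0.076]]}}

```text
time: 13.35
tool_pos: [430.3, 135.3, 294.9]
tcp_rot: [-178.1, -9.9, 17.5]
ft_force: [0.7, 0.2, -1.5]
finger_gap: 23.1
grip_force: 61.2
```

>>> {"fn": "apply_moves", "kwargs": {"rows": [[-7,16,-1,-0.014,-0.033,0.076],[-6,16,0,-0.013,-0.033,0.076],[-5,17,0,-0.014,-0.034,0.075],[-4,17,0,-0.013,-0.033,0.076],[-3,17,1,-0.014,-0.034,0.075]]}}

```text
time: 13.98
tool_pos: [418.8, 49.3, 290.1]
tcp_rot: [179.9, 0.1, -4.1]
ft_force: [0.7, 0.2, -1.1]
finger_gap: 22.8
grip_force: 61.2
```

```bash
cat >> h.py <<'E'
def rodlook(name):
    """rod in the tool frame (grasp-point origin): steel points"""
    s=sense();R=rot(s);g=s["tool_pos"]-19*R.apply([0,0,1]);im=[];g=s["tool_pos"]-19*R.apply([0,0,1])
    o=np.array([632.4,-25.9,0]);U=Ro.from_euler('z',-3.87,degrees=True)
    print("t",s["time"],"tool",s["tool_pos"].round(1),s["tcp_rot"].round(1),s["ft_force"].round(1),s["finger_gap"])
    for c in("scene","top"):
        p,d=eyes.snapshot(c);P=cloud(c,d)
        for n in("rod_grip","motor_lever_top","brake_lever_top"):
            print(c,n,[(r["xyz"].round() if hasattr(r["xyz"],"round") else np.round(r["xyz"]),round(r["confidence"],2),U.inv().apply(np.array(r["xyz"])-o).round(1).tolist()) for r in models.place_of(n,c)[:1]])
        for k in models.cut_out("rod_grip",c)[:1]:
            Q=P[k["pixels"]&(d>0)];L=R.inv().apply(Q-g);L[:,1:]*=-1  # rod axes x,y,z
            L=L[(abs(L[:,1])<50)&(abs(L[:,2])<120)&(L[:,0]<225)&(L[:,0]>-90)]
            S=L[(L[:,0]>95)&(L[:,0]<175)&(L[:,2]>-25)]
            G=L[(L[:,0]>170)&(L[:,2]<-20)]
            if len(S)>8:
                f=np.polyfit(S[:,0],S[:,1:],1);print(c,"shank n",len(S),"at120 y,z",(f[0]*120+f[1]).round(1),"slope",f[0].round(3))
            if len(G)>4: print(c,"leg n",len(G),"x",np.median(G[:,0]).round(1),"y",np.median(G[:,1]).round(1),"z",np.percentile(G[:,2],[2,98]).round())
            H=L[L[:,0]<75]
            if len(H): print(c,"handle x",np.percentile(H[:,0],[1,99]).round())
        u,v=proj(c,R.apply([100,0,0])+g).astype(int);v=np.clip(v,60,360);u=np.clip(u,80,480)
        im.append(cv2.resize(p[v-60:v+60,u-80:u+80,::-1],(400,300)))
    cv2.imwrite(f"pics/{name}.png",np.hstack(im))
E
python3 -c "
from h import *
rodlook('rod1')"
```

```text
t 13.975 tool [418.8  49.3 290.1] [ 1.799e+02  1.000e-01 -4.100e+00] [ 0.7  0.2 -1.1] 22.75851675032761
scene rod_grip [(array([418.,  52., 306.]), 0.84, [-219.1, 63.8, 305.7])]
scene motor_lever_top [(array([740.,  17., 144.]), 0.49, [104.2, 50.3, 143.9])]
scene brake_lever_top [(array([731., -88., 146.]), 0.49, [102.7, -55.2, 146.1])]
scene shank n 59 at120 y,z [1.7 6.2] slope [ 0.004 -0.004]
scene leg n 36 x 191.7 y 2.3 z [-75. -22.]
scene handle x [-25.  75.]
top rod_grip []
top motor_lever_top [(array([743.,  16., 142.]), 0.56, [107.9, 49.6, 142.4])]
top brake_lever_top [(array([729., -90., 144.]), 0.67, [101.1, -57.1, 144.4])]
top shank n 142 at120 y,z [1.8 4.6] slope [0.009 0.011]
top leg n 5 x 186.1 y 5.8 z [-79. -40.]
top handle x [41. 74.]
```

View pics/rod1.png

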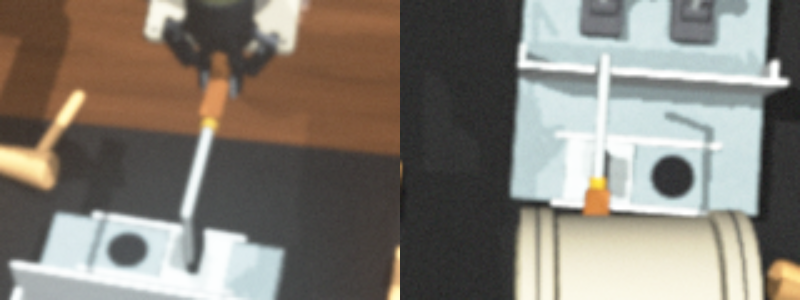

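The rod sits straight in the hand, with the shank along tool x and the leg about 188 mm ahead. Now reach over the guard and lower behind the T-bar.

```bash
python3 - <<'E'
from h import *
R=RR(-3.9)
plan([((584,33,290),R,5),((584,33,198),R,5)])
E
```

```text
[[33, 1, 0, 0, 0, 0], [33, 1, 0, 0, 0, 0], [33, 1, 0, 0, 0, 0], [33, 2, 0, 0.001, 0, 0], [33.4, 1.5, 0.3, 0, -0.001, 0.001]]
[[0, 0, 18, 0, 0, 0], [0, 0, 19, 0, 0, 0], [0, 0, 18, 0, 0, 0], [0, 0, 19, 0, 0, 0], [0.1, -0.1, 18, 0, 0, 0]]
```

>>> {"fn": "apply_moves", "kwargs": {"rows": [[33,1,0,0,0,0],[33,1,0,0,0,0],[33,1,0,0,0,0],[33,2,0,0,0,0],[33,1,0,0,0,0]]}}

```text
time: 15.1
tool_pos: [584.7, 33.2, 290.0]
tcp_rot: [179.9, -0.0, -3.9]
ft_force: [0.5, -0.0, -1.4]
finger_gap: 23.2
grip_force: 61.1
```

>>> {"fn": "apply_moves", "kwargs": {"rows": [[0,0,18,0,0,0],[0,0,19,0,0,0],[0,0,18,0,0,0],[0,0,19,0,0,0],[0,0,18,0,0,0]]}}

```text
time: 15.72
tool_pos: [583.2, 32.9, 196.8]
tcp_rot: [179.9, -0.0, -3.9]
ft_force: [0.8, -0.7, -1.9]
finger_gap: 22.8
grip_force: 61.1
```

```bash
python3 -c "
from h import *
rodlook('rod2')"
```

```text
t 15.725 tool [583.2  32.9 196.8] [179.9  -0.   -3.9] [ 0.8 -0.7 -1.9] 22.77219050349128
scene rod_grip [(array([582.,  35., 211.]), 0.66, [-54.1, 57.3, 211.0])]
scene motor_lever_top []
scene brake_lever_top [(array([633., -23.,   2.]), 0.57, [0.8, 3.1, 2.2])]
scene shank n 65 at120 y,z [1.6 6. ] slope [0.005 0.057]
scene leg n 25 x 190.8 y 3.7 z [-79. -24.]
scene handle x [-10.  74.]
top rod_grip [(array([585.,  28., 220.]), 0.8, [-51.3, 50.6, 220.3])]
top motor_lever_top [(array([743.,  19., 142.]), 0.49, [107.0, 51.8, 141.8])]
top brake_lever_top [(array([733., -92., 144.]), 0.48, [104.6, -59.7, 144.3])]
top shank n 63 at120 y,z [0.2 6.4] slope [-0.003 -0.005]
top leg n 6 x 185.0 y 2.8 z [-85. -43.]
top handle x [-66. -26.]
```

View pics/rod2.png

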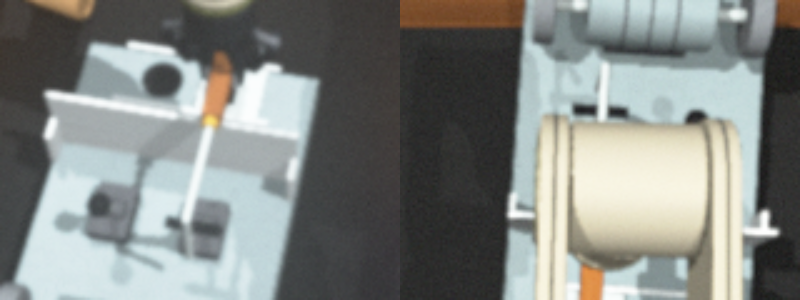

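The leg stands behind the middle of the T-bar: the shank crosses it at (605,110) on the right and the leg tip is at (190,250) on the left. Pull.

>>> {"fn": "apply_moves", "kwargs": {"rows": [[-10,0,0,0,0,0],[-10,0,0,0,0,0],[-9,0,0,0,0,0],[-9,0,0,0,0,0],[-9,0,0,0,0,0]]}}

```text
time: 16.85
tool_pos: [536.2, 36.1, 198.3]
tcp_rot: [179.9, -0.0, -3.9]
ft_force: [1.8, -0.4, -0.5]
finger_gap: 23.1
grip_force: 61.3
```

>>> {"fn": "apply_moves", "kwargs": {"rows": [[-8,0,0,0,0,0],[-8,0,0,0,0,0],[-8,0,0,0,0,0],[-7,0,0,0,0,0],[-5,0,0,0,0,0]]}}

```text
time: 17.48
tool_pos: [500.3, 38.6, 197.9]
tcp_rot: [179.9, 0.0, -3.9]
ft_force: [1.8, -0.1, -1.6]
finger_gap: 23.1
grip_force: 61.1
```

```bash
python3 -c "
from h import *
rodlook('rod3')"
```

```text
t 17.475 tool [500.3  38.6 197.9] [179.9   0.   -3.9] [ 1.8 -0.1 -1.6] 23.099717079179936
scene rod_grip [(array([500.,  41., 215.]), 0.77, [-136.1, 57.8, 215.3])]
scene motor_lever_top [(array([668.,  27., 143.]), 0.58, [31.8, 55.0, 143.1])]
scene brake_lever_top [(array([735., -88., 145.]), 0.52, [106.6, -55.4, 145.4])]
scene shank n 80 at120 y,z [1.9 6.3] slope [-0.015  0.001]
scene leg n 35 x 191.5 y 2.5 z [-78. -25.]
scene handle x [-16.  74.]
top rod_grip []
top motor_lever_top [(array([671.,  20., 142.]), 0.54, [35.2, 48.7, 141.7])]
top brake_lever_top [(array([483., 368.,  92.]), 0.5, [-175.6, 382.6, 91.9])]
top shank n 113 at120 y,z [-0.   4.5] slope [-0.     0.002]
top leg n 5 x 184.9 y 3.3 z [-79. -39.]
top handle x [-66. -57.]
```

>>> {"fn": "apply_moves", "kwargs": {"rows": [[-2,0,0,0,0,0],[-2,0,0,0,0,0],[-1,0,0,0,0,0],[0,0,0,0,0,0],[0,0,0,0,0,0]]}}

```text
time: 18.6
tool_pos: [496.1, 38.9, 198.5]
tcp_rot: [179.9, -0.1, -3.9]
ft_force: [1.7, -0.5, 0.6]
finger_gap: 23.1
grip_force: 61.5
```

>>> {"fn": "apply_moves", "kwargs": {"rows": [[-2,0,0,0,0,0],[-2,0,0,0,0,0],[-2,0,0,0,0,0],[0,0,0,0,0,0],[0,0,0,0,0,0]]}}

```text
time: 19.23
tool_pos: [490.4, 39.6, 198.6]
tcp_rot: [179.9, -0.1, -3.9]
ft_force: [4.0, 2.2, 0.9]
finger_gap: 23.3
grip_force: 61.7
```

>>> {"fn": "apply_moves", "kwargs": {"rows": [[-1,0,0,0,0,0],[-1,0,0,0,0,0],[0,0,0,0,0,0],[0,0,0,0,0,0],[0,0,0,0,0,0]]}}

```text
time: 19.85
tool_pos: [488.8, 39.7, 198.5]
tcp_rot: [179.9, -0.2, -3.9]
ft_force: [7.1, 2.4, -0.4]
finger_gap: 23.2
grip_force: 61.8
```

```bash
python3 -c "
from h import *
rodlook('rod4')"
```

```text
t 19.85 tool [488.8  39.7 198.5] [179.9  -0.2  -3.9] [ 7.1  2.4 -0.4] 23.15098034433175
scene rod_grip [(array([486.,  44., 215.]), 0.82, [-150.5, 59.8, 215.2])]
scene motor_lever_top [(array([664.,  28., 142.]), 0.53, [27.9, 56.4, 141.7])]
scene brake_lever_top [(array([ 465., -373.,   -2.]), 0.29, [-143.7, -358.0, -1.9])]
top rod_grip []
top motor_lever_top [(array([668.,  24., 142.]), 0.44, [32.7, 51.8, 142.5])]
top brake_lever_top [(array([732., -90., 142.]), 0.66, [103.6, -56.8, 142.3])]
top shank n 112 at120 y,z [1.4 8.8] slope [0.007 0.042]
top leg n 11 x 184.6 y 3.9 z [-72. -35.]
```

View pics/rod4.png

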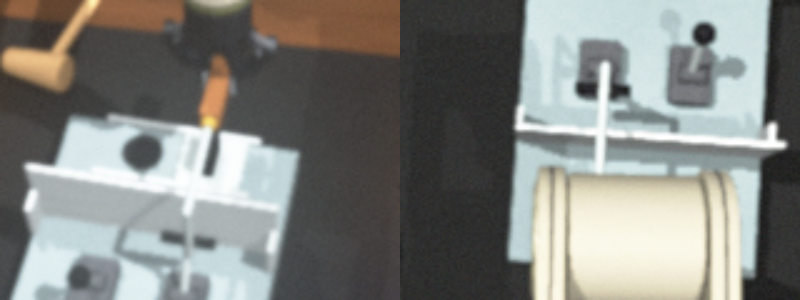

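The T-bar is against its stop on the guard side (bar at unit x about 30, with 7 N building up). The brake ball is unmoved. Unhook, lift and retreat.

>>> {"fn": "apply_moves", "kwargs": {"rows": [[5,0,0,0,0,0],[10,0,0,0,0,0],[5,0,-15,0,0,0],[0,0,-40,0,0,0],[0,0,-37,0,0,0]]}}

```text
time: 20.98
tool_pos: [507.7, 38.0, 291.6]
tcp_rot: [179.9, 0.1, -3.9]
ft_force: [0.6, -0.3, -2.7]
finger_gap: 23.2
grip_force: 61.1
```

>>> {"fn": "apply_moves", "kwargs": {"rows": [[-30,0,-4,0,0,0],[-30,0,0,0,0,0],[-30,0,0,0,0,0],[0,0,0,0,0,0],[0,0,0,0,0,0]]}}

```text
time: 21.6
tool_pos: [418.5, 44.2, 294.7]
tcp_rot: [179.9, -0.1, -3.9]
ft_force: [0.3, -0.3, -1.5]
finger_gap: 23.4
grip_force: 61.1
```

```bash
python3 -c "
from h import *
rodlook('rod5')
R0=Ro.from_euler('xyz',[-179.9,-40,85.2],degrees=True);z=R0.apply([0,0,1]);p=np.array([481.8,375.5,76.6])
plan([((440,220,300),RR(40,-20),10),(p-130*z,R0,10),(p-60*z,R0,5)])"
```

```text
t 21.6 tool [418.5  44.2 294.7] [ 1.799e+02 -1.000e-01 -3.900e+00] [ 0.3 -0.3 -1.5] 23.413390708734266
scene rod_grip [(array([416.,  49., 312.]), 0.56, [-220.4, 59.9, 312.5])]
scene motor_lever_top [(array([667.,  25., 142.]), 0.47, [30.8, 53.0, 141.6])]
scene brake_lever_top [(array([731., -90., 148.]), 0.41, [102.8, -57.4, 147.6])]
scene shank n 76 at120 y,z [2.1 9.1] slope [0.004 0.028]
scene leg n 44 x 192.4 y 3.3 z [-77. -21.]
scene handle x [-23.  73.]
top rod_grip []
top motor_lever_top [(array([668.,  24., 141.]), 0.41, [32.7, 52.1, 141.1])]
top brake_lever_top []
top shank n 144 at120 y,z [0.6 6.2] slope [-0.001  0.019]
top leg n 8 x 186.8 y 4.7 z [-74. -23.]
top handle x [39. 74.]
[[1, -18, -1, 0.014, 0.033, -0.076], [2, -18, 0, 0.013, 0.033, -0.076], [4, -17, 0, 0.014, 0.033, -0.076], [5, -17, 0, 0.013, 0.033, -0.076], [6, -16, 1, 0.013, 0.033, -0.076]]
[[7, -16, 1, 0.014, 0.034, -0.076], [9, -15, 2, 0.013, 0.033, -0.076], [10, -15, 2, 0.014, 0.034, -0.076], [11, -14, 3, 0.013, 0.033, -0.075], [11, -13.2, 3.3, 0.014, 0.034, -0.076]]
[[3, -3, 14, 0.04, 0.033, -0.069], [2, -3, 14, 0.04, 0.033, -0.069], [2, -2, 15, 0.04, 0.033, -0.069], [2, -1, 15, 0.04, 0.033, -0.068], [1, 0, 15, 0.04, 0.033, -0.069]]
[[1, 0, 15, 0.04, 0.033, -0.068], [0, 1, 14, 0.039, 0.033, -0.069], [0, 1, 15, 0.04, 0.033, -0.068], [-1, 2, 14, 0.039, 0.033, -0.069], [-1.9, 2.7, 14.4, 0.04, 0.032, -0.068]]
[[0, 0, 14, 0, 0, 0], [0, 0, 14, 0, 0, 0], [0, 0, 14, 0, 0, 0], [0, 0, 14, 0, 0, 0], [0, 0, 14, 0, 0, 0]]
```

>>> {"fn": "apply_moves", "kwargs": {"rows": [[1,-18,-1,0.014,0.033,-0.076],[2,-18,0,0.013,0.033,-0.076],[4,-17,0,0.014,0.033,-0.076],[5,-17,0,0.013,0.033,-0.076],[6,-16,1,0.013,0.033,-0.076]]}}

```text
time: 22.72
tool_pos: [429.0, 132.6, 297.3]
tcp_rot: [-178.1, -10.0, 17.9]
ft_force: [0.9, -0.0, -2.1]
finger_gap: 23.1
grip_force: 61.0
```

>>> {"fn": "apply_moves", "kwargs": {"rows": [[7,-16,1,0.014,0.034,-0.076],[9,-15,2,0.013,0.033,-0.076],[10,-15,2,0.014,0.034,-0.076],[11,-14,3,0.013,0.033,-0.075],[11,-13,3,0.014,0.034,-0.076]]}}

```text
time: 23.35
tool_pos: [439.9, 220.4, 300.4]
tcp_rot: [180.0, -20.1, 40.2]
ft_force: [0.1, -0.3, -1.1]
finger_gap: 23.1
grip_force: 61.0
```

>>> {"fn": "apply_moves", "kwargs": {"rows": [[3,-3,14,0.04,0.033,-0.069],[2,-3,14,0.04,0.033,-0.069],[2,-2,15,0.04,0.033,-0.069],[2,-1,15,0.04,0.033,-0.068],[1,0,15,0.04,0.033,-0.069]]}}

```text
time: 23.98
tool_pos: [457.9, 256.4, 237.6]
tcp_rot: [-177.7, -30.1, 61.7]
ft_force: [0.3, 0.3, -1.9]
finger_gap: 23.2
grip_force: 61.0
```

>>> {"fn": "apply_moves", "kwargs": {"rows": [[1,0,15,0.04,0.029,-0.068],[0,1,14,0.039,0.029,-0.069],[0,1,15,0.04,0.029,-0.068],[-1,2,14,0.039,0.029,-0.069],[-2,3,14,0.04,0.029,-0.068]]}}

```text
time: 24.6
tool_pos: [475.3, 291.2, 176.2]
tcp_rot: [-179.7, -39.0, 85.2]
ft_force: [0.8, -0.1, -1.6]
finger_gap: 23.1
grip_force: 61.1
```

>>> {"fn": "apply_moves", "kwargs": {"rows": [[0,0,0,0,0,0],[0,0,0,0,0,0],[0,0,0,0,0,0],[0,0,0,0,0,0],[0,0,0,0,0,0]]}}

```text
time: 25.22
tool_pos: [475.2, 291.3, 177.1]
tcp_rot: [-179.7, -38.9, 85.1]
ft_force: [0.4, -0.6, -1.4]
finger_gap: 23.1
grip_force: 61.1
```

```bash
python3 -c "
from h import *
rodlook('rod6')
R0=Ro.from_euler('xyz',[-179.9,-39,85.2],degrees=True);z=Ro.from_euler('xyz',[-179.9,-40,85.2],degrees=True).apply([0,0,1]);p=np.array([481.8,375.5,76.6])
plan([(p-40*z,R0,5),(p,R0,10)])"
```

```text
t 25.225 tool [475.2 291.3 177.1] [-179.7  -38.9   85.1] [ 0.4 -0.6 -1.4] 23.05908399507627
scene rod_grip [(array([477., 282., 188.]), 0.74, [-176.2, 296.7, 188.3])]
scene motor_lever_top [(array([666.,  24., 143.]), 0.67, [30.3, 52.0, 143.0])]
scene brake_lever_top [(array([730., -86., 145.]), 0.64, [101.3, -53.9, 145.0])]
scene shank n 90 at120 y,z [-0.2  6.5] slope [-0.022  0.055]
scene leg n 56 x 195.5 y -0.4 z [-81. -22.]
scene handle x [-59.  74.]
top rod_grip [(array([473., 277., 193.]), 0.94, [-179.7, 291.5, 193.0])]
top motor_lever_top [(array([667.,  24., 143.]), 0.67, [30.8, 52.1, 143.0])]
top brake_lever_top [(array([730., -93., 145.]), 0.56, [101.7, -60.4, 144.7])]
top shank n 115 at120 y,z [1.2 7. ] slope [0.021 0.037]
top leg n 29 x 194.0 y 1.6 z [-74. -21.]
top handle x [-13.  74.]
[[0, 0, 18, -0.001, 0, 0], [1, 0, 18, -0.001, 0, -0.001], [0, 0, 18, 0, 0, 0], [1, 0, 18, -0.001, 0.001, -0.001], [0.2, 0, 18.9, 0, 0, 0]]
[[0, 0, 4, 0, 0, 0], [0, 0, 4, 0, 0, 0], [0, 0, 4, 0, 0, 0], [0, 0, 4, 0, 0, 0], [0, 0, 4, 0, 0, 0]]
[[0, 0, 4, 0, 0, 0], [0, 0, 4, 0, 0, 0], [0, 0, 4, 0, 0, 0], [0, 0, 4, 0, 0, 0], [0.7, 0, 4, 0, 0, 0]]
```

>>> {"fn": "apply_moves", "kwargs": {"rows": [[0,0,18,0,-0.01,0],[1,0,18,0,-0.01,0],[0,0,18,0,0,0],[1,0,18,0,0,0],[0,0,18,0,0,0]]}}

```text
time: 26.35
tool_pos: [479.5, 348.9, 106.1]
tcp_rot: [-179.6, -37.8, 85.0]
ft_force: [-0.5, -0.6, -0.8]
finger_gap: 23.1
grip_force: 61.2
```

>>> {"fn": "apply_moves", "kwargs": {"rows": [[0,0,6,0,0,0],[0,0,6,0,0,0],[0,0,6,0,0,0],[0,0,6,0,0,0],[0,0,6,0,0,0]]}}

```text
time: 26.98
tool_pos: [482.2, 367.2, 85.4]
tcp_rot: [-179.8, -37.9, 85.1]
ft_force: [-3.7, -1.5, 9.5]
finger_gap: 23.0
grip_force: 64.1
```

```bash
python3 -c "
from h import *
s=sense();print(s['tool_pos'],s['tcp_rot'],s['ft_force'],s['wrist_torque'])
p=np.array([481.8,375.5,76.6]);print(rot(s).inv().apply(p-s['tool_pos']))"
```

```text
[482.2048831  367.21291138  85.37919061] [-179.8016629   -37.8976808    85.14373508] [-3.71344532 -1.51217902  9.49543741] [-0.29309101  0.50624003  0.11908892]
[ 1.09624675 -1.06351176 11.98253487]
```

>>> {"fn": "apply_moves", "kwargs": {"rows": [[0,0,-5,0,0,0],[3,-1.5,0,0,0,0],[0,0,0,0,0,0],[0,0,3,0,0,0],[0,0,3,0,0,0]]}}

```text
time: 27.6
tool_pos: [479.7, 369.6, 84.3]
tcp_rot: [-179.6, -37.8, 85.1]
ft_force: [-6.3, -16.4, 12.3]
finger_gap: 23.2
grip_force: 65.6
```

>>> {"fn": "apply_moves", "kwargs": {"rows": [[0,0,2,0,0,0],[0,0,2,0,0,0],[0,0,0,0,0,0],[0,0,0,0,0,0],[0,0,0,0,0,0]]}}

```text
time: 28.22
tool_pos: [480.7, 371.4, 82.0]
tcp_rot: [-179.7, -37.8, 85.1]
ft_force: [-3.1, -13.5, 8.9]
finger_gap: 23.1
grip_force: 65.4
```

```bash
python3 -c "
from h import *
rodlook('rod7')
s=sense();p=np.array([481.8,375.5,76.6]);print(rot(s).inv().apply(p-s['tool_pos']),s['wrist_torque'],s['ft_force'])"
```

```text
t 28.225 tool [480.7 371.4  82. ] [-179.7  -37.8   85.1] [ -3.1 -13.5   8.9] 23.101201422710794
scene rod_grip [(array([478., 364.,  96.]), 0.77, [-180.9, 378.7, 96.5])]
scene motor_lever_top [(array([663.,  25., 144.]), 0.71, [27.5, 53.3, 143.8])]
scene brake_lever_top [(array([732., -90., 144.]), 0.5, [104.1, -57.1, 143.9])]
scene shank n 90 at120 y,z [-0.4 -7.2] slope [-0.003 -0.088]
scene leg n 63 x 186.4 y -0.6 z [-105.  -24.]
scene handle x [-61.  73.]
top rod_grip [(array([480., 356.,  98.]), 0.78, [-177.6, 370.5, 98.2])]
top motor_lever_top [(array([669.,  24., 145.]), 0.44, [33.3, 52.4, 144.7])]
top brake_lever_top [(array([ 357., -228.,   -7.]), 0.75, [-260.8, -220.7, -6.6])]
top shank n 95 at120 y,z [ 1.3 -7.3] slope [ 0.001 -0.105]
top leg n 19 x 185.5 y 1.1 z [-95. -25.]
top handle x [-8. 74.]
[-0.02257952  0.78240943  6.74700912] [-0.44033067  0.28354158  0.42355587] [ -3.55610158 -12.61835838   9.10687204]
```

View pics/rod7.png

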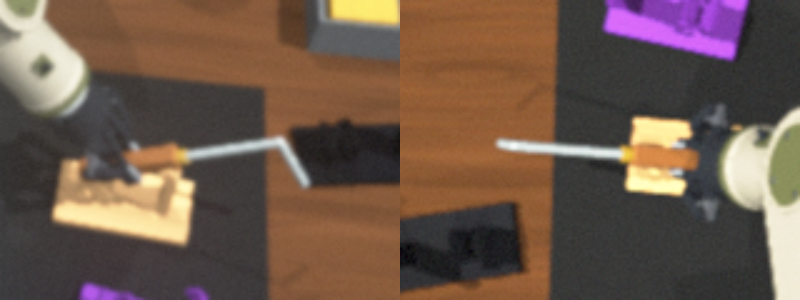

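The rod has pitched about 5° nose-down in the hand, so its low end is resting on top of the stop board or fork. I'll back off, straighten it and come in a bit further up the slope.

>>> {"fn": "apply_moves", "kwargs": {"rows": [[0,0,-10,0,0,0],[0,0,-13,0,0,0],[6,0,-12,0,0.05,0],[0,0,0,0,0.05,0],[0,0,0,0,0,0]]}}

```text
time: 29.35
tool_pos: [478.3, 354.5, 112.1]
tcp_rot: [-179.5, -43.5, 84.9]
ft_force: [-0.0, -0.0, -2.3]
finger_gap: 23.2
grip_force: 63.2
```

```bash
python3 -c "
from h import *
rodlook('rod8')
s=sense();p=np.array([481.8,375.5,76.6]);print(rot(s).inv().apply(p-s['tool_pos']),s['wrist_torque'],s['ft_force'])
R=rot(s);R40=RR(85.3,-40)
for c in('scene','top'):
    p_,d=eyes.snapshot(c);P=cloud(c,d)
    k=models.cut_out('rod_grip',c)[0]['pixels']&(d>0);Q=R40.inv().apply(P[k]-np.array([480.5,363.5,90]));Q[:,1:]*=-1
    z=np.load(c+'.npz');print(c,'now rest-frame: max x',np.percentile(Q[:,0],[1,99]).round(1))
    S=Q[(Q[:,0]>90)&(Q[:,0]<175)&(Q[:,2]>0)];f=np.polyfit(S[:,0],S[:,1:],1);print('shank slope y,z',f[0].round(3),'at0',f[1].round(1))
    P=cloud(c,z['d'])
    m=(z['d']>0)&(abs(P[...,0]-480)<60)&(abs(P[...,1]-430)<150)
    Q=R40.inv().apply(P[m]-np.array([480.5,363.5,90]));Q[:,1:]*=-1
    Q=Q[(abs(Q[:,1])<25)&(Q[:,2]>-8)&(Q[:,2]<30)];print('start rest-frame x',np.percentile(Q[:,0],[0,1,99,100]).round(1))
    S=Q[(Q[:,0]>80)&(Q[:,0]<175)];f=np.polyfit(S[:,0],S[:,1:],1);print('start shank slope',f[0].round(3),'at0',f[1].round(1))
"
```

```text
t 29.35 tool [478.3 354.5 112.1] [-179.5  -43.5   84.9] [-0.  -0.  -2.3] 23.171993906199276
scene rod_grip [(array([478., 344., 126.]), 0.8, [-178.5, 358.8, 125.6])]
scene motor_lever_top [(array([665.,  23., 141.]), 0.63, [29.1, 51.4, 141.4])]
scene brake_lever_top [(array([732., -85., 145.]), 0.59, [103.9, -52.5, 144.8])]
scene shank n 89 at120 y,z [-0.5 -9. ] slope [ 0.005 -0.108]
scene leg n 74 x 187.2 y -1.8 z [-106.  -23.]
scene handle x [ 2. 73.]
top rod_grip [(array([479., 338., 128.]), 0.65, [-177.8, 353.0, 128.1])]
top motor_lever_top [(array([669.,  22., 141.]), 0.46, [33.1, 50.6, 141.3])]
top brake_lever_top [(array([668.,  23., 144.]), 0.7, [31.9, 51.1, 143.8])]
top shank n 112 at120 y,z [ 1.4 -9.1] slope [-0.004 -0.104]
top leg n 11 x 190.6 y 0.9 z [-64. -22.]
top handle x [-10.  73.]
[-10.21441598   1.82588172  39.96408318] [-0.53369012  0.05311125  0.00543409] [-0.86086052 -0.3769433  -0.74279047]
scene now rest-frame: max x [-40.1 202.1]
shank slope y,z [ 0.002 -0.037] at0 [-0.9 45.4]
start rest-frame x [-114.8 -110.1  194.   198.3]
start shank slope [-0.008 -0.002] at0 [0.7 5.4]
top now rest-frame: max x [ -3.2 174.5]
shank slope y,z [ 0.001 -0.064] at0 [ 1.8 49. ]
start rest-frame x [-114.6 -111.9  191.6  193.5]
start shank slope [-0.003 -0.011] at0 [2.1 6.6]
```

```bash
python3 -c "
from h import *
s=sense();R=rot(s);R40=RR(85.3,-40);R1=R*Ro.from_rotvec([0,.048,0]);p=s['tool_pos']
q=p+R40.apply([-2,-1,0])
plan([(q,R1,5),(q+R40.apply([0,0,28]),R1,5),(q+R40.apply([0,0,41]),R1,5)])"
```

```text
[[0, 0, 0, 0, 0.01, 0], [0, 0, 0, 0, 0.01, 0], [-1, 0, 0, 0, 0.009, 0], [0, 0, 0, 0, 0.01, 0], [-1, -1, -0.2, 0, 0.009, 0]]
[[-1, 0, 6, 0, 0, 0], [-1, 0, 5, 0, 0, 0], [0, 0, 6, 0, 0, 0], [-1, 0, 5, 0, 0, 0], [0, 0.1, 5.9, 0, 0, 0]]
[[0, 0, 3, 0, 0, 0], [0, 0, 2, 0, 0, 0], [0, 0, 3, 0, 0, 0], [-1, 0, 2, 0, 0, 0], [-0.5, 0.1, 2.9, 0, 0, 0]]
```

>>> {"fn": "apply_moves", "kwargs": {"rows": [[0,0,0,0,0.024,0],[-2,-1,0,0,0.024,0],[-1,0,6,0,0,0],[-1,0,6,0,0,0],[0,0,6,0,0,0]]}}

```text
time: 30.68
tool_pos: [478.3, 366.0, 96.8]
tcp_rot: [-179.6, -46.2, 85.0]
ft_force: [0.1, 1.1, -2.3]
finger_gap: 23.1
grip_force: 63.2
```

>>> {"fn": "apply_moves", "kwargs": {"rows": [[-1,0,5,0,0,0],[0,0,4,0,0,0],[0,0,0,0,0,0],[0,0,0,0,0,0],[0,0,0,0,0,0]]}}

```text
time: 31.3
tool_pos: [479.0, 371.4, 90.5]
tcp_rot: [-179.6, -46.3, 85.0]
ft_force: [0.1, -0.1, -1.3]
finger_gap: 23.3
grip_force: 63.2
```

>>> {"fn": "apply_moves", "kwargs": {"rows": [[0,0,2,0,0,0],[0,0,2,0,0,0],[0,0,2,0,0,0],[0,0,0,0,0,0],[0,0,0,0,0,0]]}}

```text
time: 31.92
tool_pos: [479.1, 375.8, 86.1]
tcp_rot: [-179.6, -46.3, 85.0]
ft_force: [-0.0, -0.7, -0.7]
finger_gap: 22.9
grip_force: 63.2
```

```bash
cat >> h.py <<'E'
def restlook():
    R40=RR(85.3,-40);s=sense();R=rot(s)
    print("rel grasp pose (rest frame tool axes)",R40.inv().apply(np.array([481.8,375.5,76.6])-s['tool_pos']).round(1),s['tcp_rot'].round(1),"F tool",R.inv().apply(s['ft_force']).round(1),"T",s['wrist_torque'].round(2))
    for c in('scene','top'):
        p_,d=eyes.snapshot(c);P=cloud(c,d)
        k=models.cut_out('rod_grip',c)
        if not k: print(c,'none');continue
        Q=R40.inv().apply(P[k[0]['pixels']&(d>0)]-np.array([480.5,363.5,90]));Q[:,1:]*=-1
        S=Q[(Q[:,0]>90)&(Q[:,0]<175)&(Q[:,2]>-20)];f=np.polyfit(S[:,0],S[:,1:],1)
        print(c,'x99',np.percentile(Q[:,0],[1,99]).round(1),'slope y,z',f[0].round(3),'at0',f[1].round(1),[np.round(r['xyz']) for r in models.place_of('rod_grip',c)][:1])
E
python3 -c "
from h import *
restlook()"
```

```text
rel grasp pose (rest frame tool axes) [-6.2  2.7  7.2] [-179.6  -46.3   85. ] F tool [-1.  0. -0.] T [-0.62  0.06  0.01]
scene x99 [ -1.9 201.3] slope y,z [-0.006 -0.004] at0 [ 1.6 13.3] [array([477., 365.,  96.])]
top x99 [-12.6 198.3] slope y,z [-0.005 -0.004] at0 [ 3.6 13.4] [array([477., 356., 100.])]
```

Straight now, no contact force, about 7 mm above the seat. Continue down.

>>> {"fn": "apply_moves", "kwargs": {"rows": [[-1,1,2,0,0,0],[-1,0,2,0,0,0],[0,0,1,0,0,0],[0,0,1,0,0,0],[0,0,0,0,0,0]]}}

```text
time: 32.85
tool_pos: [480.3, 378.7, 80.5]
tcp_rot: [-179.6, -46.3, 85.0]
ft_force: [0.2, -0.8, -1.1]
finger_gap: 23.2
grip_force: 63.2
```

```bash
python3 -c "
from h import *
restlook()"
```

```text
rel grasp pose (rest frame tool axes) [-4.9  1.8  1. ] [-179.6  -46.3   85. ] F tool [-1.4  0.2  0.2] T [-0.6   0.05  0.04]
scene x99 [  4.1 199.6] slope y,z [-0.    -0.017] at0 [-0.4  9.3] [array([482., 367.,  92.])]
top x99 [-13.3 196.7] slope y,z [-0.004 -0.004] at0 [2.6 7.5] [array([482., 362.,  94.])]
```

>>> {"fn": "apply_moves", "kwargs": {"rows": [[0,0,1,0,0,0],[-1,0,1,0,0,0],[-1,0,0,0,0,0],[0,0,0,0,0,0],[0,0,0,0,0,0]]}}

```text
time: 33.78
tool_pos: [480.8, 379.0, 78.7]
tcp_rot: [-179.7, -46.3, 85.0]
ft_force: [-1.8, -1.4, 5.0]
finger_gap: 23.1
grip_force: 63.9
```

>>> {"fn": "apply_moves", "kwargs": {"rows": [[-1,0,0,0,0,0],[-1,0,0,0,0,0],[0,0,0,0,0,0],[0,0,0,0,0,0],[0,0,0,0,0,0]]}}

```text
time: 34.4
tool_pos: [481.2, 377.7, 77.6]
tcp_rot: [-179.7, -46.3, 85.1]
ft_force: [-0.2, -1.7, 5.5]
finger_gap: 23.1
grip_force: 63.9
```

```bash
python3 -c "
from h import *
restlook()"
```

```text
rel grasp pose (rest frame tool axes) [-2.3  0.8 -0.6] [-179.7  -46.3   85.1] F tool [ 2.8 -0.1 -5. ] T [0.14 0.01 0.05]
scene x99 [  3.7 196.1] slope y,z [-0.023  0.014] at0 [2.1 3.6] [array([480., 367.,  86.])]
top x99 [-16.1 194.1] slope y,z [-0.002 -0.004] at0 [1.6 5.5] [array([481., 360.,  90.])]
```

Seated: slope, position and height all match the start. Open and retreat along the tool axis.

>>> {"fn": "apply_moves", "kwargs": {"rows": [[0,0,0,0,0,0],[0,0,0,0,0,0],[0,0,0,0,0,0],[0,0,0,0,0,0],[0,0,0,0,0,0]], "fingers": 60}}

```text
time: 35.33
tool_pos: [480.2, 377.3, 76.2]
tcp_rot: [-179.6, -46.3, 85.0]
ft_force: [-0.2, -0.3, 1.0]
finger_gap: 59.9
grip_force: 0.0
```

>>> {"fn": "apply_moves", "kwargs": {"rows": [[0,0,-15,0,0,0],[0,0,-25,0,0,0],[0,0,-35,0,0,0],[0,0,-50,0,0,0],[0,0,-50,0,0,0]]}}

```text
time: 35.95
tool_pos: [469.9, 249.7, 198.8]
tcp_rot: [-179.6, -46.2, 85.0]
ft_force: [0.9, -0.3, 0.3]
finger_gap: 59.8
grip_force: 0.0
```

>>> {"fn": "apply_moves", "kwargs": {"rows": [[-40,0,-30,0,0,0],[-40,0,-30,0,0,0],[0,0,0,0,0,0],[0,0,0,0,0,0],[0,0,0,0,0,0]]}}

```text
time: 36.58
tool_pos: [462.0, 153.8, 181.4]
tcp_rot: [-179.6, -46.3, 85.1]
ft_force: [0.4, 0.1, -0.0]
finger_gap: 59.9
grip_force: 0.0
```

```bash
python3 -c "
from h import *
restlook()
ims=[]
for c in('scene','top'):
    p,d=eyes.snapshot(c);ims.append(cv2.resize(p[120:330,60:480,::-1],(800,300)) if 0 else cv2.resize(p[100:320,80:480,::-1],(540,297)))
    for n in('gate_tab','motor_lever_top','brake_lever_top','mallet','oil_jar','loupe_cup'): print(c,n,[np.round(r['xyz']).tolist() for r in models.place_of(n,c)][:1])
cv2.imwrite('pics/end.png',np.vstack(ims))"
```

```text
rel grasp pose (rest frame tool axes) [103.2   1.5 223.3] [-179.6  -46.3   85.1] F tool [0.1 0.4 0.1] T [-0.34 -0.    0.  ]
scene x99 [-79.1 197. ] slope y,z [-0.002 -0.006] at0 [-0.5  5.7] [array([480., 367.,  88.])]
top x99 [-64.4 193.9] slope y,z [0.002 0.001] at0 [1.1 4.5] [array([479., 356.,  91.])]
scene gate_tab [[503.0, 26.0, 83.0]]
scene motor_lever_top [[664.0, 23.0, 139.0]]
scene brake_lever_top [[730.0, -90.0, 146.0]]
scene mallet [[354.0, -222.0, -5.0]]
scene oil_jar [[603.0, -375.0, 4.0]]
scene loupe_cup [[348.0, -382.0, -1.0]]
top gate_tab [[506.0, 27.0, 83.0]]
top motor_lever_top [[671.0, 21.0, 142.0]]
top brake_lever_top [[732.0, -91.0, 145.0]]
top mallet [[508.0, 31.0, 86.0]]
top oil_jar [[607.0, -370.0, -1.0]]
top loupe_cup [[346.0, -384.0, -3.0]]
```

View pics/end.png

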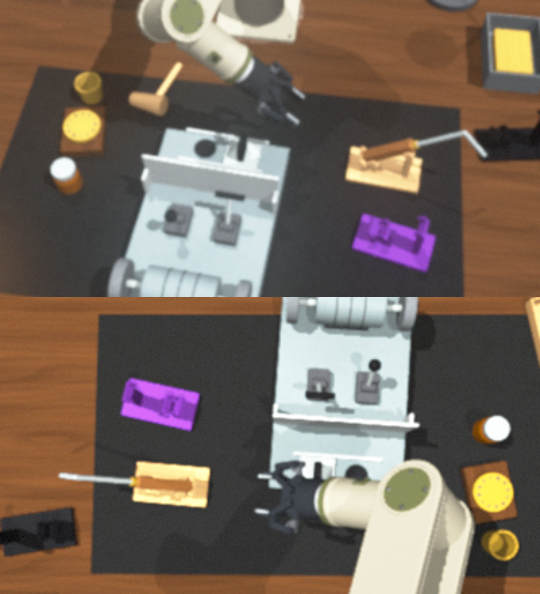

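The end picture shows the rod back in the pale rest (385,150), the T-bar over by the guard (230,193), the brake ball where it was, and the gate open. The arm is clear of everything.

```bash
python3 -c "
from h import *
print(job.hand_in())"
```

```text
the job is handed in; nothing more can be done
None
```

I handed the job in, and the last pictures show everything as asked: gate open at its stop, T-lever fully over, brake lever, mallet, jar and cup unmoved, and the rod back in its pale rest after one retry; the hand-in gave no verdict.

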